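# Move the magnifier to the folded hook and fold the emptied one away

## Robot

A 7-joint arm with a two-finger parallel gripper is mounted at the origin on the work surface. World frame = base frame: x ahead of the robot, y to its left, z up, the work surface at z = 0. Lengths are in m, angles in rad, forces in N, time in s.
With the tool pointing down it reaches from about 0.4 to 0.85 m from the base axis. Payload 10.4 kg.
Tool frame: the origin (TCP) lies at the very end of the fingers, on their centre line; the grasp point (between the pads) lies 19 mm behind it; z points along the fingers, x is the direction in which the jaws open and shut, and the axes are right-handed (so a half turn about z gives the same grasp; the last joint's range is limited). The gripper opens to 87 mm and grips with 3 to 60 N. Pads are 19 mm wide; open, the fingers measure 117 mm over their backs; the gripper's body (75 mm by 190 mm) begins 51 mm behind the grasp point.
Start: joints at [-1.205, 0.332, -0.065, 1.46, 0.022, 1.35, -0.088], TCP at [0.237, 0.578, 0.223] pointing down, gripper open.
Joint ranges: [-2.6, 2.6], [-0.5, 2.12], [-1.47, 1.34], [0.16, 2.42], [-1.27, 4.41], [0.06, 2.06], [-2.6, 2.6]. Speed limits (rad/s): [2.22, 2.22, 2.79, 2.79, 3.14, 3.14, 3.14].

## Interface

Orientations are given as a unit quaternion [x, y, z, w].
In Python, from bench import r gives the robot as it stands. The module is installed in compiled form; this text tells all that it offers.
- The arm moves only by the tool carry_out, never from a script. Its argument "commands" is a list that holds one entry, the list of rows, each a list of 7 numbers: the closure in counts, from 0 (fully open) to 255 (shut), then the shift along the tool's x, y, z in units of 25 mm (1.0 is 25 mm), then the turn, a rotation vector about the tool's x, y, z in units of 5 degrees (1.0 is 5 degrees). A call has 1 to 12 rows; each row is the pose to reach, as a shift and turn from the pose measured when the call began, along the tool's axes at that moment; what a row does not reach only later rows make up. A row lasts 1/8 s, in which the tool goes at most 62.5 mm and 10.7 degrees, less where a joint would pass 70% of its speed; a pose out of reach is approached as far as the arm can. A call with a gripper value outside its range is refused whole. The fingers move at their own pace and stop on an object; "grip_force" is the grip in N (left out, the last holds). Time passes only in rows, so rows that repeat a pose let the fingers close. It gives the time, the measured TCP pose, the force and the opening at its end, in the units of the state.
- r.read_state(): the state, without advancing time (a new reading comes with each control period).
- r.camera(name): name is "scene" or "top"; returns the picture (384x512x3 uint8, blue, green, red); there is no depth.
- r.camera_info(name): a dict with "fx", "fy", "cx", "cy" (pixels), "k1" (the pictures are not rectified: a ray, as slopes to the right and down, at radius r is drawn at 1 + k1 r^2 times it, then the intrinsics apply), "origin" and "rotation" of the camera in the world. Camera axes: x right, y down, z forward; pixel columns grow to the right and rows downward; lengths in m; the calibration is good to about 2 mm. A picture is of the moment at which its call begins. camera_info takes no time and is no camera call.
- r.close_job(): hands the job in, once; it reports no verdict.
The state is a dict: "time": time; "joint_positions": joint angles; "joint_vel": joint speeds; "joint_torque": joint torques, N m; "ee_pos": TCP position; "eef_rot": TCP orientation; "ft_force": force on the tool from outside, world axes, zero at the start; "torque": the same for the moment, N m; "width": finger opening in m.
Only numpy, scipy, OpenCV 4.12 (cv2) and the standard library are available. Lean on these libraries where they do the work, as an engineer would, in place of code of your own. Each camera call takes 0.05 s, during which the arm holds its last target.

## Task

The hand magnifier has to hang on the other hook of the bench panel: swing that folded hook out until you feel its stop and press it firmly home, then lift the magnifier off its present hook, hang it there by its loop and let go. Last, fold the emptied hook flat along the panel and press it firmly home against its stop as well. Push the hooks rather than clamp them: press each one home with about a kilo (10 N) for a moment, and never load a hook with more than 18 N, neither with the fingers nor through the magnifier; leave the other things on the bench where they are.

Things in the scene. Friction and masses are not known exactly. Their poses are not given: they have to be found in the camera images.
- panel_face (a point): middle of the hook side of an upright plywood panel, 500 mm wide, 215 high, 18 thick, standing on the bench; the point lies on the face 195 mm above the bench. x points out of the face (away from the robot, up to 15 degrees askew), y along the panel, z up. Two like swing-out hooks sit on this face about 220 mm apart; either may be on either side
- spare_mount: the empty hook that starts folded: wall mount and arm. The arm is a steel bar 10 mm thick, 12 mm high, reaching 90 mm from the pivot, with an upturned lip 9 mm high and 6 mm long at its end; folded, it points along the panel's +y with 38 mm of free space behind it. Origin on the panel face at bench height under the pivot; x out of the panel, y along it, z up
- spare_pivot (a point): on the vertical pivot axis of the empty hook, at the height of its arm's top face (200 mm above the bench), 43 mm out of the panel face; x out of the panel, y along it, z up (they do not turn with the arm)
- spare_arm (a joint): swing of the empty hook, rad: 0 = folded stop, arm along the panel's +y (starts at 0 to 0.3); 1.571 = outer stop, arm out along +x. Both hard stops are set on a collar that differs from hook to hook, so the arm's true direction is off by up to 6 degrees either way (not in this reading): feel for the stop. Stiff friction hinge (0.2 N m, 3 N at 65 mm) that stays where left
- used_mount: wall mount of the hook on which the magnifier hangs at first, with the arm that it carries; the same make, origin and axes as spare_mount
- used_pivot (a point): on the pivot axis of the hook on which the magnifier hangs at first; same height, axes, arm and folding direction as the spare hook
- used_arm (a joint): swing of the magnifier's first hook, rad, the same meaning and friction; it starts out (1.55 to 1.571); at 0 it lies folded along the panel at a hard stop, its direction off by up to 6 degrees in the same way
- magnifier_loop (a point): middle of the hole in the magnifier's hanging loop; z up, y across its width, x through the hole. Loop: a frame 40 mm wide, 42 high, 10 thick (x), hole 28 wide and 30 high; it can be held by its two outer sides with the hook's arm between the fingers. Hanging, the hole's upper edge (15 mm above this point) rests on the arm's top face, about 50 mm from the pivot
- magnifier: the whole hand magnifier, 0.1 to 0.17 kg: the loop, below it a 50 mm handle, 16 mm wide, and a round lens 68 mm across, 10 mm thick; its lowest point is 139 mm below the origin, which is the middle of the loop's hole; axes as magnifier_loop
- tub: the white open tub (64 mm wide, 55 mm high) standing on the bench between the two hooks; origin at its underside; leave it alone
- cell0: a yellow-sleeved upright battery cell, 26 mm across, 50 mm high; origin at its underside; leave it alone
- cell1: another such cell; origin at its underside; leave it alone
- cell2: another such cell; origin at its underside; leave it alone
- driver: a screwdriver lying on the bench; origin at its underside; leave it alone
- tape: a grey tape ring lying flat, 90 mm across; origin at its underside; leave it alone
- parts_tray: a low grey open tray, 100 x 140 x 30 mm; origin at its underside; leave it alone
Things that resemble listed ones, but are neither listed nor needed, are in the scene too. Of the things like the magnifier, leave any that is green or yellow; of the rest the larger one is meant.

How it is judged:
By the outcome, as a careful person would: the job done as asked, in the order asked, and still so for the second after the job is handed in, with the robot touching nothing.
It also fails if it takes over 72 s, if anything falls off the work surface, if the arm or the gripper's body presses on something with over 40 N, if the wrist force passes 120 N, or if a joint passes its speed limit or range.

## Working session

There is one attempt and no reset: what is moved stays moved. The work goes in short steps, Python scripts to look and compute and a tool call to move; the robot and the scene stay as the last step left them, time stands still between calls to the robot, and variables do not carry over. Pictures are saved under pics/ and viewed, and the job is handed in when it is done.

Besides the shell and the picture viewer there is one more tool, called by a JSON object that holds its "api" and its "payload". carry_out: Moves the arm, as the interface text tells. Its arguments: {"type":"object","properties":{"commands":{"type":"array"},"grip_force":{"type":"number"}},"required":["commands"]}

```bash
mkdir -p pics; python3 - <<'E'
from bench import r
import cv2
for n in("scene","top"):
    i=r.camera(n); cv2.imwrite(f"pics/{n}0.png",i); print(r.camera_info(n))
print(r.read_state())
E
```

```text
{'fx': 385.4950665560167, 'fy': 385.4950665560167, 'cx': 263.3616371339641, 'cy': 184.37486290696054, 'k1': 0.03323831450468634, 'origin': array([1.17392267, 0.45263436, 0.75025979]), 'rotation': array([ 0.38664249,  0.82285991, -0.37726151, -0.17630345])}
{'fx': 497.5605893443395, 'fy': 497.5605893443395, 'cx': 251.8652643486347, 'cy': 194.3629827978491, 'k1': -0.20727677337332706, 'origin': array([0.43141601, 0.01908613, 1.53741759]), 'rotation': array([-0.70107629,  0.70920066, -0.05384189,  0.05125928])}
{'time': 0.1, 'joint_positions': array([-1.20461553,  0.33284175, -0.06473252,  1.4608584 ,  0.02158793,
        1.34991798, -0.08849382]), 'joint_vel': array([-0.00117369, -0.00095117, -0.00082736, -0.0023604 ,  0.00209107,
       -0.00114205, -0.0009086 ]), 'joint_torque': array([ 2.18154135e-03, -6.24532056e+01,  2.50288099e-02, -3.90718925e+01,
       -6.13100175e-02,  3.64405860e-02,  6.86138856e-05]), 'ee_pos': array([0.23675962, 0.57803478, 0.22181242]), 'eef_rot': array([ 8.30364484e-01,  5.57220226e-01, -5.41615264e-04,  3.86273767e-04]), 'ft_force': array([0.86347317, 0.16308786, 0.55782611]), 'torque': array([-0.03757224,  0.00714963,  0.02057667]), 'width': 0.08673134232393061}
```

View pics/scene0.png

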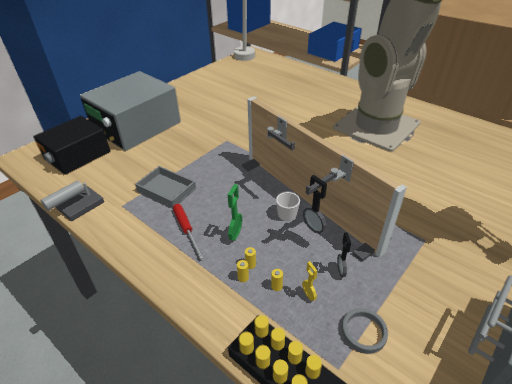

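View pics/top0.png

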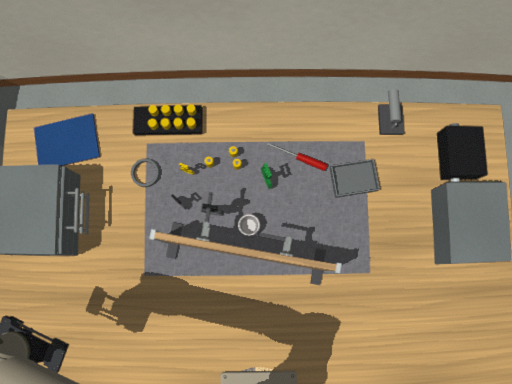

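The scene view shows the spare hook folded near (285,135) and the used hook near (340,172). A dark magnifier hangs on the used hook at (316,205), and a smaller dark one stands at (345,252). I'll enlarge these to confirm.

```bash
python3 - <<'E'
import cv2
i=cv2.imread("pics/scene0.png"); cv2.imwrite("pics/sc1.png",cv2.resize(i[85:285,230:430],None,fx=3,fy=3,interpolation=cv2.INTER_CUBIC))
i=cv2.imread("pics/top0.png"); cv2.imwrite("pics/tc1.png",cv2.resize(i[175:295,140:360],None,fx=3.6,fy=3.6,interpolation=cv2.INTER_CUBIC))
E
```

```text
(no output)
```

View pics/sc1.png

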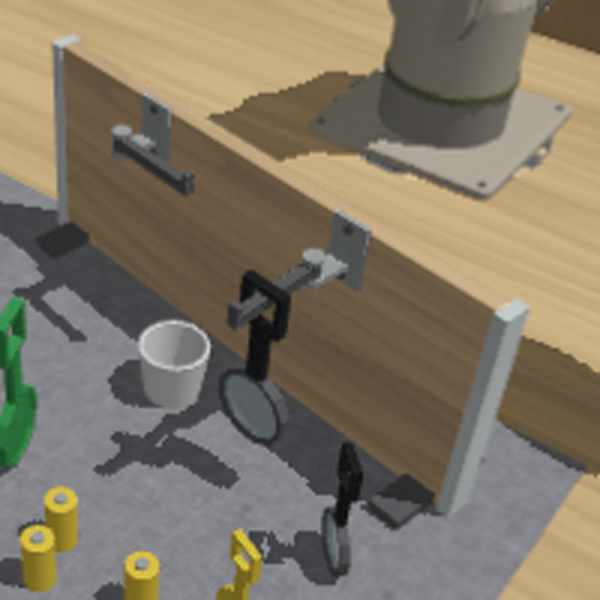

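View pics/tc1.png

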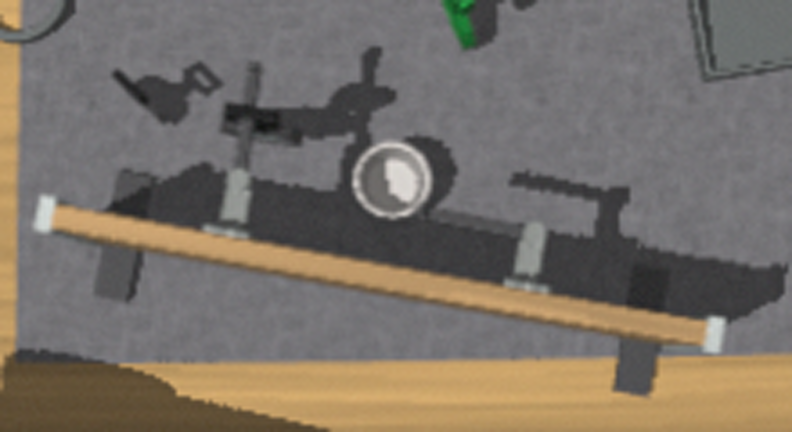

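The hanging black magnifier (scene crop 260,350) is the one I want. The smaller black one on the bench (340,520) and the green and yellow ones stay. Next I'll measure the geometry.

```bash
cat > h.py <<'E'
import numpy as np, cv2
from scipy.spatial.transform import Rotation as R
from bench import r
def ray(n,u,v):
    c=r.camera_info(n); d=np.array([(u-c['cx'])/c['fx'],(v-c['cy'])/c['fy']]); s=d.copy()
    for _ in range(20): s=d/(1+c['k1']*(s@s))
    return np.array(c['origin']), R.from_quat(c['rotation']).apply([s[0],s[1],1.])
def onz(n,u,v,z):
    o,d=ray(n,u,v); return o+d*(z-o[2])/d[2]
def tri(a,b):
    o1,d1=ray("top",*a);o2,d2=ray("scene",*b)
    t=np.linalg.lstsq(np.c_[d1,-d2],o2-o1,rcond=None)[0]
    p,q=o1+t[0]*d1,o2+t[1]*d2
    return (p+q)/2,np.linalg.norm(p-q)
def proj(n,P):
    c=r.camera_info(n); q=R.from_quat(c['rotation']).inv().apply(np.array(P)-c['origin']); s=q[:2]/q[2]; s=s*(1+c['k1']*(s@s))
    return np.array([c['fx']*s[0]+c['cx'],c['fy']*s[1]+c['cy']])
E
python3 - <<'E'
from h import *
np.set_printoptions(precision=4,suppress=True)
T=lambda x,y:(140+(x+.5)/3.6-.5,175+(y+.5)/3.6-.5)
S=lambda x,y:(230+(x+.5)/3-.5,85+(y+.5)/3-.5)
print(R.from_quat(r.camera_info("top")["rotation"]).as_matrix())
for nm,a,b,z in [("spareplate top",(528,285),(157,98),.0),("spare pivot",(534,232),(122,132),.2),("spare tip",(433,211),(188,180),.2),
  ("used pivot",(237,175),(315,258),.2),("used tip",(253,66),(236,308),.2),("panelL front top",(55,203),(500,307),.215),("panelR front top",(708,318),(67,45),.215),
  ("loop L",(222,118),(250,278),.2),("loop R",(283,122),(284,297),.2)]:
    print(nm,onz("top",*T(*a),z or .2),onz("scene",*S(*b),z or .2),*tri(T(*a),S(*b)))
print(R.from_quat(r.read_state()['eef_rot']).as_matrix())
E
```

```text
[[-0.0117 -0.9889  0.1482]
 [-0.9999  0.0112 -0.0045]
 [ 0.0028 -0.1482 -0.9889]]
spareplate top [ 0.4696 -0.0774  0.2   ] [ 0.4355 -0.0955  0.2   ] [ 0.4678 -0.074   0.2234] 0.004118630568482428
spare pivot [ 0.5091 -0.0827  0.2   ] [ 0.5    -0.0844  0.2   ] [ 0.5077 -0.0807  0.2056] 0.0038457299943201813
spare tip [ 0.5258 -0.0074  0.2   ] [0.522  0.0035 0.2   ] [ 0.5229 -0.0027  0.1985] 0.011259003432182358
used pivot [0.5544 0.1392 0.2   ] [0.5436 0.139  0.2   ] [0.5526 0.1407 0.2068] 0.004855694930420405
used tip [0.637  0.1272 0.2   ] [0.6292 0.1257 0.2   ] [0.6354 0.1279 0.2056] 0.002683199321717208
panelL front top [0.5331 0.2741 0.215 ] [0.5257 0.276  0.215 ] [0.532  0.2755 0.2192] 0.004521004921996243
panelR front top [ 0.4425 -0.2094  0.215 ] [ 0.4337 -0.2052  0.215 ] [ 0.4399 -0.2054  0.2182] 0.00859204597853193
loop L [0.5976 0.1506 0.2   ] [0.5947 0.1144 0.2   ] [0.6032 0.1364 0.2157] 0.029415949251290763
loop R [0.5941 0.1045 0.2   ] [0.5969 0.1457 0.2   ] [0.5879 0.121  0.1835] 0.03503620949961774
[[ 0.379   0.9254 -0.0005]
 [ 0.9254 -0.379  -0.0012]
 [-0.0013  0.     -1.    ]]
```

```bash
python3 - <<'E'
import cv2
from h import *
i=cv2.imread("pics/top0.png"); cv2.imwrite("pics/tc2.png",cv2.convertScaleAbs(cv2.resize(i[215:265,240:310],None,fx=11,fy=11,interpolation=cv2.INTER_CUBIC),alpha=1.8))
# bystanders heights
print("tub",onz("top",140+392/3.6,175+180/3.6,.055)); print("green",tri((266,172),(234,190)))
print("cell",onz("top",237,163,.05),onz("top",209,161,.05),onz("top",187,168,.08))
E
```

```text
tub [0.56112562 0.02232322 0.055     ]
green (array([ 0.70239254, -0.02829232,  0.15506547]), np.float64(0.0008692837795606368))
cell [0.75169233 0.0565912  0.05      ] [0.75903935 0.14229185 0.05      ] [0.73190559 0.20591066 0.08      ]
```

View pics/tc2.png

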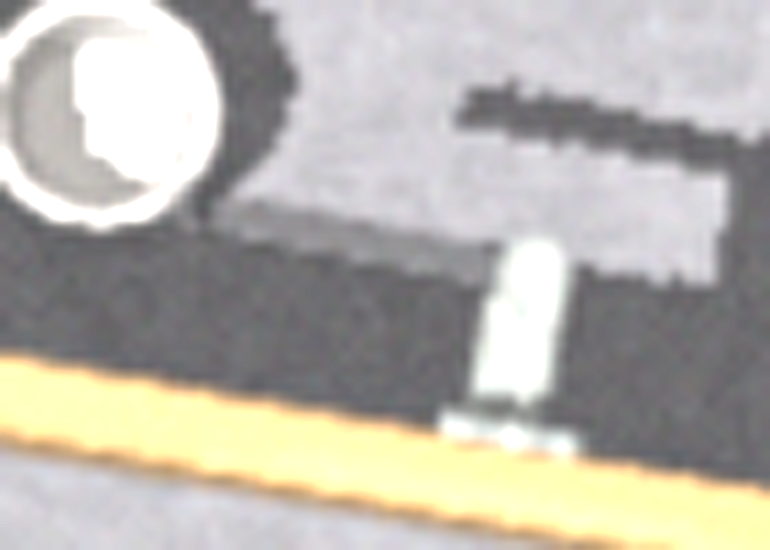

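The spare arm lies parallel to the panel in the top crop, from about (480,263) to (220,220), with its pivot near (535,268). The tub sits left of its tip.

```bash
cat >> h.py <<'E'
np.set_printoptions(precision=4,suppress=True)
XP=np.array([.9816,-.1908,0]);YP=np.array([.1908,.9816,0]);SP=np.array([.508,-.082,0]);UP=np.array([.5535,.140,0])
def row(target,yaw_deg):
    s=r.read_state(); A=R.from_quat(s['eef_rot'])
    a=np.radians(yaw_deg); x=np.array([np.cos(a),np.sin(a),0]); z=np.array([0,0,-1.]); y=np.cross(z,x)
    B=R.from_matrix(np.c_[x,y,z])
    print("shift",A.inv().apply(np.array(target)-s['ee_pos'])/.025,"turn",np.degrees((A.inv()*B).as_rotvec())/5)
def st():
    s=r.read_state(); m=R.from_quat(s['eef_rot']).as_matrix()
    print("t",round(s['time'],2),"pos",s['ee_pos'],"yaw",np.degrees(np.arctan2(m[1,0],m[0,0])),"z",m[:,2],"F",s['ft_force'],"w",s['width'])
    for n,P in(("spare",SP),("used",UP)): 
        d=s['ee_pos']-P; print(n,"out %.4f along %.4f"%(d@XP,d@YP))
E
python3 - <<'E'
from h import *
T=SP+.062*YP-.024*XP
row([*T[:2],.30],79)
E
```

```text
shift [-18.0792  18.6205  -3.1028] turn [-0.0011  0.0152 -2.2545]
```

{"api": "carry_out", "payload": {"commands": [[[255,0,0,-2,0,0,0],[255,0,0,-3.1,0,0,0],[255,-3,3.1,-3.1,0,0,-0.4],[255,-6,6.2,-3.1,0,0,-0.8],[255,-9,9.3,-3.1,0,0,-1.2],[255,-11,11.3,-3.1,0,0,-1.5],[255,-13,13.4,-3.1,0,0,-1.8],[255,-15,15.45,-3.1,0,0,-2],[255,-17,17.5,-3.1,0,0,-2.25],[255,-18.1,18.6,-3.1,0,0,-2.25],[255,-18.1,18.6,-3.1,0,0,-2.25],[255,-18.1,18.6,-3.1,0,0,-2.25]]], "grip_force": 40}}

```text
time: 1.6
ee_pos: [0.4864, 0.0031, 0.2999]
eef_rot: [0.772, 0.636, -0.0, 0.0]
ft_force: [1.2, 0.5, 0.3]
width: 0.0003
```

```bash
python3 - <<'E'
from h import *
st()
T=SP+.062*YP-.024*XP
row([*T[:2],.225],79)
i=r.camera("scene");cv2.imwrite("pics/sc3.png",cv2.resize(i[60:210,220:400],None,fx=4,fy=4,interpolation=cv2.INTER_CUBIC))
E
```

```text
t 1.6 pos [0.4864 0.0031 0.2999] yaw 78.9898177195621 z [-0.0002 -0.0008 -1.    ] F [1.1581 0.4764 0.255 ] w 0.00034584005978942177
spare out -0.0374 along 0.0794
used out -0.0397 along -0.1472
shift [-0.6926  0.5369  2.9962] turn [-0.0007  0.0099 -0.002 ]
```

View pics/sc3.png

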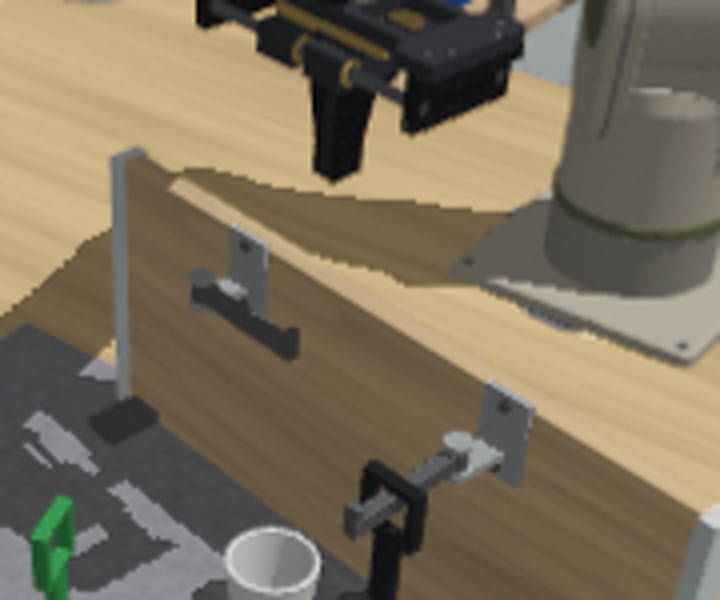

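The view shows the closed fingertips above and behind the panel, with the spare hook folded at crop (200,285) to (290,345). I'll move over the gap and come down in steps.

{"api": "carry_out", "payload": {"commands": [[[255,-0.7,0.54,0,0,0,0],[255,-0.7,0.54,0,0,0,0],[255,-0.7,0.54,1,0,0,0],[255,-0.7,0.54,2,0,0,0],[255,-0.7,0.54,2.8,0,0,0],[255,-0.7,0.54,2.8,0,0,0],[255,-0.7,0.54,2.8,0,0,0]]]}}

```text
time: 2.52
ee_pos: [0.4982, -0.0252, 0.2309]
eef_rot: [0.774, 0.633, -0.0, 0.002]
ft_force: [-0.6, 0.4, 0.2]
width: 0.0001
```

```bash
python3 - <<'E'
from h import *
st()
s=r.read_state();print(proj("top",s['ee_pos']),proj("scene",s['ee_pos']))
i=r.camera("scene");cv2.imwrite("pics/sc4.png",cv2.resize(i[80:180,240:360],None,fx=6,fy=6,interpolation=cv2.INTER_CUBIC))
i=r.camera("top");cv2.imwrite("pics/tc4.png",cv2.resize(i[200:290,200:320],None,fx=6,fy=6,interpolation=cv2.INTER_CUBIC))
E
```

```text
t 2.52 pos [ 0.4982 -0.0252  0.2309] yaw 78.51736197509099 z [ 0.0019 -0.0036 -1.    ] F [-0.6187  0.4098  0.2391] w 7.4035914516571e-05
spare out -0.0204 along 0.0539
used out -0.0227 along -0.1727
[267.07   242.8293] [289.3257 126.0135]
```

View pics/sc4.png

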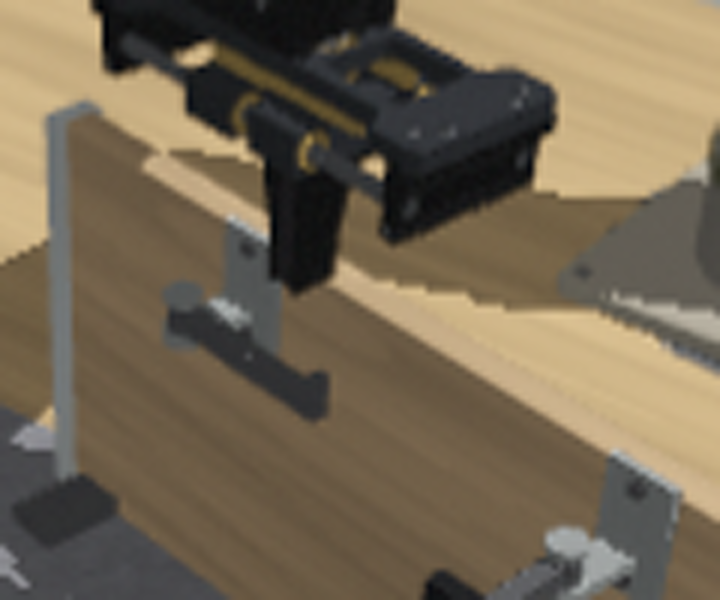

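View pics/tc4.png

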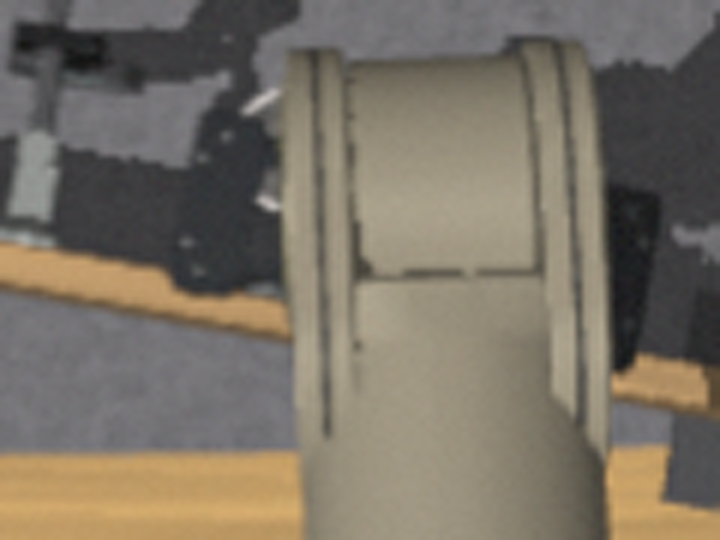

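Projected TCP and drawn fingertip agree in the scene view (crop ~300,280). The arm was still settling, so I'll correct the position and then descend.

{"api": "carry_out", "payload": {"commands": [[[255,0,0,0,0,0,0],[255,0,0,0,0,0,0],[255,0,0,0,0,0,0]]]}}

```text
time: 3.0
ee_pos: [0.4985, -0.0255, 0.2312]
eef_rot: [0.774, 0.633, -0.0, 0.002]
ft_force: [0.8, 0.4, -0.7]
width: 0.0005
```

```bash
python3 - <<'E'
from h import *
st()
T=SP+.062*YP-.024*XP
row([*T[:2],.178],79)
E
```

```text
t 3.0 pos [ 0.4985 -0.0255  0.2312] yaw 78.49754506568648 z [ 0.0027 -0.0035 -1.    ] F [ 0.7573  0.3802 -0.7176] w 0.0004717733668142538
spare out -0.0201 along 0.0537
used out -0.0224 along -0.1729
shift [ 0.3377 -0.1646  2.1272] turn [ 0.0383  0.0336 -0.1004]
```

{"api": "carry_out", "payload": {"commands": [[[255,0.34,-0.16,0,0,0,-0.1],[255,0.34,-0.16,0,0,0,-0.1],[255,0.34,-0.16,0.3,0,0,-0.1],[255,0.34,-0.16,0.6,0,0,-0.1],[255,0.34,-0.16,0.8,0,0,-0.1],[255,0.34,-0.16,0.8,0,0,-0.1],[255,0.34,-0.16,0.8,0,0,-0.1]]]}}

```text
time: 3.88
ee_pos: [0.4964, -0.0165, 0.2113]
eef_rot: [0.772, 0.636, -0.0, 0.002]
ft_force: [-0.5, 0.5, 0.7]
width: 0.0002
```

```bash
python3 - <<'E'
from h import *
st()
T=SP+.062*YP-.024*XP
row([*T[:2],.178],79)
i=r.camera("scene");cv2.imwrite("pics/sc5.png",cv2.resize(i[80:180,240:360],None,fx=6,fy=6,interpolation=cv2.INTER_CUBIC))
E
```

```text
t 3.88 pos [ 0.4964 -0.0165  0.2113] yaw 78.98909787795583 z [ 0.0029 -0.0035 -1.    ] F [-0.4558  0.475   0.6638] w 0.00021178594679604126
spare out -0.0239 along 0.0621
used out -0.0262 along -0.1645
shift [-0.0011 -0.0092  1.332 ] turn [ 0.0399  0.0336 -0.0021]
```

View pics/sc5.png

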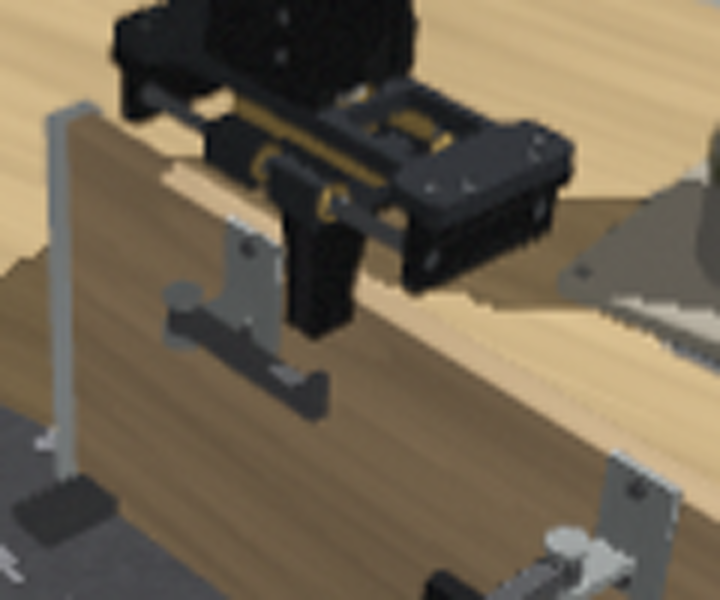

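The finger is in front of the panel and behind the arm, with no contact. I'll keep descending, more slowly.

{"api": "carry_out", "payload": {"commands": [[[255,0,0,0.3,0,0,0],[255,0,0,0.6,0,0,0],[255,0,0,0.9,0,0,0],[255,0,0,1.25,0,0,0],[255,0,0,1.25,0,0,0],[255,0,0,1.25,0,0,0]]]}}

```text
time: 4.68
ee_pos: [0.4966, -0.0166, 0.1802]
eef_rot: [0.772, 0.636, 0.0, 0.002]
ft_force: [0.2, 0.1, -0.2]
width: 0.0005
```

```bash
python3 - <<'E'
from h import *
st()
i=r.camera("scene");cv2.imwrite("pics/sc6.png",cv2.resize(i[80:180,240:360],None,fx=6,fy=6,interpolation=cv2.INTER_CUBIC))
E
```

```text
t 4.67 pos [ 0.4966 -0.0166  0.1802] yaw 78.99313740335748 z [ 0.0031 -0.0035 -1.    ] F [ 0.151   0.0827 -0.2362] w 0.0004946375986568633
spare out -0.0237 along 0.0621
used out -0.0260 along -0.1645
```

View pics/sc6.png

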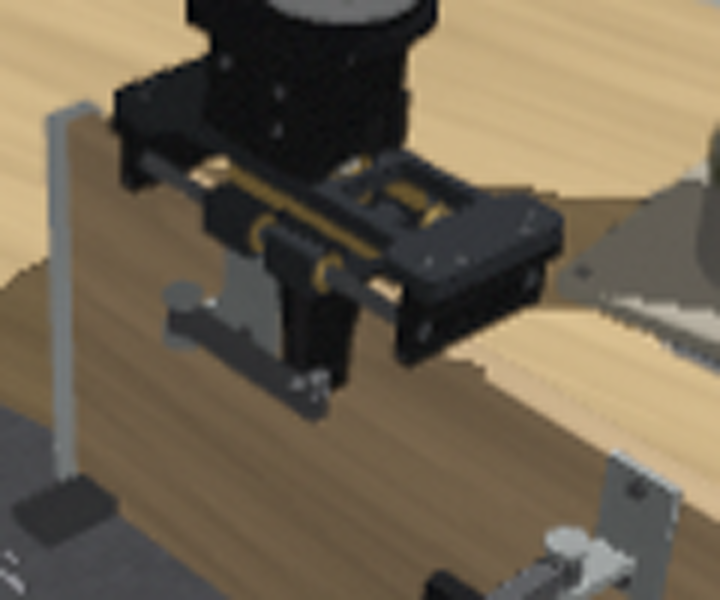

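{"api": "carry_out", "payload": {"commands": [[[255,0,0.2,0,0,0,0],[255,0,0.35,0,0,0,0],[255,0.02,0.5,0,0,0,0],[255,0.05,0.75,0,0,0,0],[255,0.11,1.08,0,0,0,0],[255,0.07,1.35,0,0,0,0],[255,0.03,1.6,0,0,0,0],[255,-0.02,1.87,0,0,0,0],[255,-0.02,1.87,0,0,0,0]]]}}

```text
time: 5.85
ee_pos: [0.5433, -0.0262, 0.1806]
eef_rot: [0.772, 0.636, 0.001, 0.003]
ft_force: [-0.5, -0.2, 0.2]
width: 0.0003
```

```bash
python3 - <<'E'
from h import *
st()
i=r.camera("scene");cv2.imwrite("pics/sc7.png",cv2.resize(i[80:180,240:360],None,fx=6,fy=6,interpolation=cv2.INTER_CUBIC))
E
```

```text
t 5.85 pos [ 0.5433 -0.0262  0.1806] yaw 78.97776401006061 z [ 0.0044 -0.0037 -1.    ] F [-0.5336 -0.233   0.1617] w 0.0002958077353543948
spare out 0.0240 along 0.0615
used out 0.0216 along -0.1651
```

View pics/sc7.png

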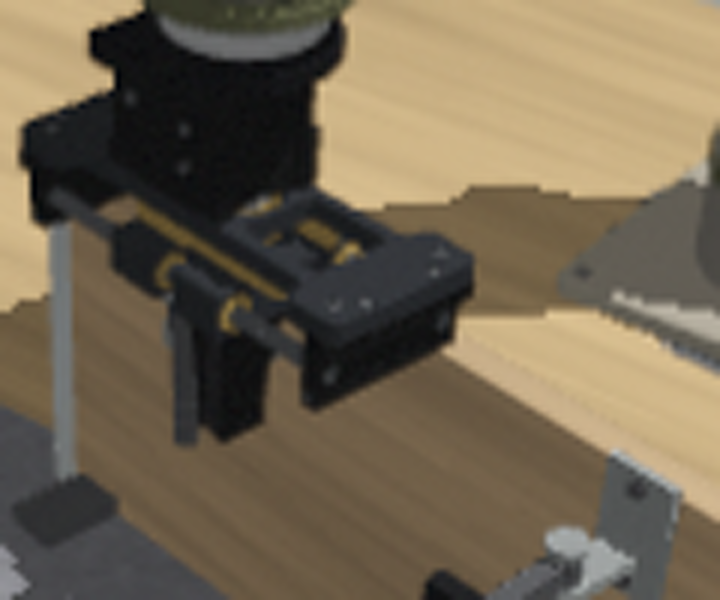

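The arm has swung about halfway and the finger is on its +y side. I'll continue to about 80°.

{"api": "carry_out", "payload": {"commands": [[[255,-0.12,0.25,0,0,0,0],[255,-0.26,0.5,0,0,0,0],[255,-0.43,0.73,0,0,0,0],[255,-0.6,0.9,0,0,0,0],[255,-0.8,1.06,0,0,0,0],[255,-0.97,1.21,0,0,0,0],[255,-1.08,1.27,0,0,0,0],[255,-1.18,1.33,0,0,0,0],[255,-1.18,1.33,0,0,0,0]]]}}

```text
time: 7.02
ee_pos: [0.5704, -0.0618, 0.1811]
eef_rot: [0.772, 0.636, 0.001, 0.003]
ft_force: [-0.5, 0.9, -0.3]
width: 0.0007
```

```bash
python3 - <<'E'
from h import *
st()
E
```

```text
t 7.03 pos [ 0.5704 -0.0618  0.1811] yaw 78.96212316119433 z [ 0.0053 -0.004  -1.    ] F [-0.4712  0.8682 -0.3451] w 0.0006855060405506923
spare out 0.0574 along 0.0318
used out 0.0551 along -0.1948
```

{"api": "carry_out", "payload": {"commands": [[[255,-0.08,0.03,0,0,0,0],[255,-0.16,0.06,0,0,0,0],[255,-0.24,0.06,0,0,0,0]]]}}

```text
time: 7.4
ee_pos: [0.5711, -0.0679, 0.1812]
eef_rot: [0.772, 0.636, 0.001, 0.003]
ft_force: [0.3, 3.0, -0.8]
width: 0.0004
```

{"api": "carry_out", "payload": {"commands": [[[255,-0.08,0,0,0,0,0],[255,-0.12,0,0,0,0,0]]]}}

```text
time: 7.65
ee_pos: [0.5709, -0.0709, 0.1814]
eef_rot: [0.772, 0.636, 0.001, 0.004]
ft_force: [1.9, 3.2, -1.6]
width: 0.0006
```

```bash
python3 - <<'E'
from h import *
st()
i=r.camera("top");cv2.imwrite("pics/tc8.png",cv2.resize(i[180:290,190:320],None,fx=5,fy=5,interpolation=cv2.INTER_CUBIC))
E
```

```text
t 7.65 pos [ 0.5709 -0.0709  0.1814] yaw 78.98060432011063 z [ 0.0071 -0.0039 -1.    ] F [ 1.9482  3.2045 -1.5775] w 0.0005956913814252415
spare out 0.0596 along 0.0229
used out 0.0573 along -0.2037
```

View pics/tc8.png

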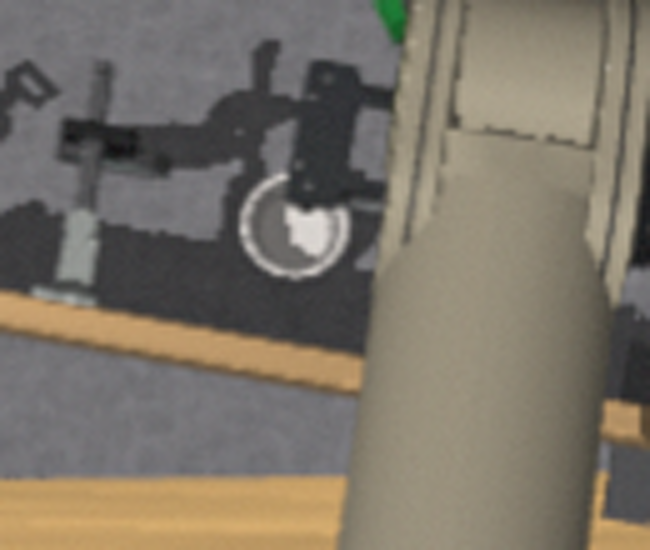

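The push reads about 3 N, which is hinge friction. I'll continue in small steps.

{"api": "carry_out", "payload": {"commands": [[[255,-0.06,0,0,0,0,0],[255,-0.1,0,0,0,0,0]]]}}

```text
time: 7.95
ee_pos: [0.5705, -0.0736, 0.1815]
eef_rot: [0.772, 0.636, 0.002, 0.004]
ft_force: [2.2, 2.7, -1.1]
width: 0.0002
```

{"api": "carry_out", "payload": {"commands": [[[255,-0.06,0,0,0,0,0],[255,-0.1,0,0,0,0,0]]]}}

```text
time: 8.2
ee_pos: [0.5703, -0.0754, 0.1816]
eef_rot: [0.772, 0.636, 0.002, 0.004]
ft_force: [3.6, 6.8, -1.2]
width: 0.0003
```

{"api": "carry_out", "payload": {"commands": [[[255,-0.06,0,0,0,0,0],[255,-0.06,0,0,0,0,0]]]}}

```text
time: 8.45
ee_pos: [0.5703, -0.0756, 0.1816]
eef_rot: [0.771, 0.637, 0.003, 0.003]
ft_force: [3.7, 6.8, -1.5]
width: 0.0004
```

The stop is at y≈-0.0755. A slightly larger offset should give the 10 N press.

{"api": "carry_out", "payload": {"commands": [[[255,-0.09,-0.01,0,0,0,0],[255,-0.09,-0.01,0,0,0,0],[255,-0.09,-0.01,0,0,0,0]]]}}

```text
time: 8.82
ee_pos: [0.5703, -0.0758, 0.1817]
eef_rot: [0.771, 0.637, 0.004, 0.003]
ft_force: [3.6, 8.0, -1.2]
width: 0.0008
```

{"api": "carry_out", "payload": {"commands": [[[255,-0.13,-0.02,0,0,0,0],[255,-0.13,-0.02,0,0,0,0],[255,-0.13,-0.02,0,0,0,0],[255,-0.13,-0.02,0,0,0,0]]]}}

```text
time: 9.32
ee_pos: [0.5702, -0.0761, 0.1819]
eef_rot: [0.77, 0.638, 0.005, 0.002]
ft_force: [6.0, 10.2, -2.2]
width: 0.0002
```

Normal press is about 11 N, total about 12 N, held. Now I'll back off, rise clear of everything and look.

```bash
python3 - <<'E'
from h import *
st()
E
```

```text
t 9.32 pos [ 0.5702 -0.0761  0.1819] yaw 79.35343849002285 z [ 0.0112  0.003  -0.9999] F [ 6.0408 10.217  -2.2059] w 0.00023578534796692193
spare out 0.0600 along 0.0176
used out 0.0577 along -0.2090
```

{"api": "carry_out", "payload": {"commands": [[[255,0.3,0,0,0,0,0],[255,0.8,0,0,0,0,0],[255,1.0,0,-1,0,0,0],[255,1.0,0,-3,0,0,0],[255,2.5,0,-5,0,0,0],[120,4.5,0,-6,0,0,0],[0,6.5,0,-6,0,0,0],[0,8,0,-6,0,0,0],[0,8,0,-6,0,0,0],[0,8,0,-6,0,0,0]]]}}

```text
time: 10.58
ee_pos: [0.6054, 0.1191, 0.3327]
eef_rot: [0.77, 0.638, 0.005, 0.003]
ft_force: [0.4, -0.2, 0.6]
width: 0.0429
```

```bash
python3 - <<'E'
from h import *
st()
i=r.camera("top");cv2.imwrite("pics/tc9.png",i);cv2.imwrite("pics/tc9c.png",cv2.resize(i[180:290,160:330],None,fx=4.5,fy=4.5,interpolation=cv2.INTER_CUBIC))
i=r.camera("scene");cv2.imwrite("pics/sc9.png",i);cv2.imwrite("pics/sc9c.png",cv2.resize(i[100:240,240:400],None,fx=4.25,fy=4.25,interpolation=cv2.INTER_CUBIC))
E
```

```text
t 10.57 pos [0.6054 0.1191 0.3327] yaw 79.2980684131602 z [ 0.0109  0.0019 -0.9999] F [ 0.4059 -0.1966  0.6461] w 0.042863629978264664
spare out 0.0573 along 0.2160
used out 0.0550 along -0.0106
```

View pics/tc9c.png

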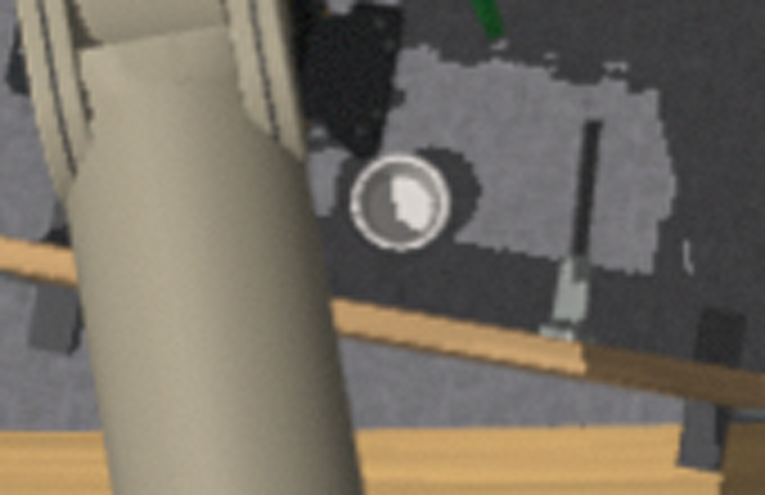

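View pics/sc9c.png

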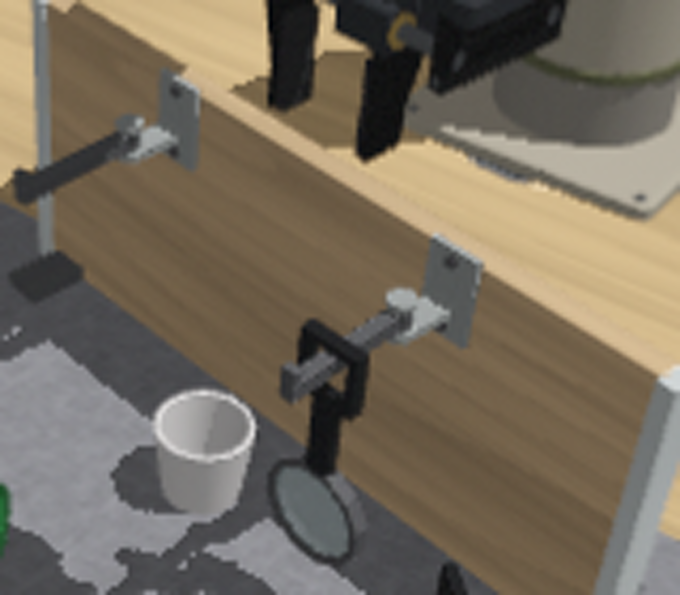

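```bash
python3 - <<'E'
from h import *
t9=lambda x,y:(160+(x+.5)/4.5-.5,180+(y+.5)/4.5-.5)
s9=lambda x,y:(240+(x+.5)/4.25-.5,100+(y+.5)/4.25-.5)
T=lambda x,y:(140+(x+.5)/3.6-.5,175+(y+.5)/3.6-.5)
a=onz("top",*t9(579,250),.2);b=onz("top",*t9(593,124),.205);d=b-a;print("spare arm",a,b,np.degrees(np.arctan2(d[1],d[0])))
a=onz("top",*T(243,160),.2);b=onz("top",*T(254,66),.205);d=b-a;print("used arm",a,b,np.degrees(np.arctan2(d[1],d[0])))
print("spare scene tip",onz("scene",*s9(22,178),.209), "pivot",onz("scene",*s9(130,122),.206),tri(t9(593,122),s9(22,185)))
# loop
print("loop top", onz("top",*T(222,112),.206),onz("top",*T(283,122),.206),onz("top",*T(252,118),.206))
print("loop scene L,R", onz("scene",*s9(305,323),.206),onz("scene",*s9(366,357),.206))
i=cv2.imread("pics/top0.png"); cv2.imwrite("pics/tc1b.png",cv2.resize(i[185:240,190:240],None,fx=11,fy=11,interpolation=cv2.INTER_CUBIC))
E
```

```text
spare arm [ 0.5197 -0.0837  0.2   ] [ 0.5949 -0.0933  0.205 ] -7.292075954499363
used arm [0.5656 0.1347 0.2   ] [0.6362 0.126  0.205 ] -7.024104560434847
spare scene tip [ 0.5964 -0.0876  0.209 ] pivot [ 0.5063 -0.0798  0.206 ] (array([ 0.5952, -0.0919,  0.2019]), np.float64(0.004337961465353254))
loop top [0.6014 0.15   0.206 ] [0.5933 0.1041 0.206 ] [0.5966 0.1274 0.206 ]
loop scene L,R [0.5983 0.112  0.206 ] [0.6011 0.1513 0.206 ]
```

View pics/tc1b.png

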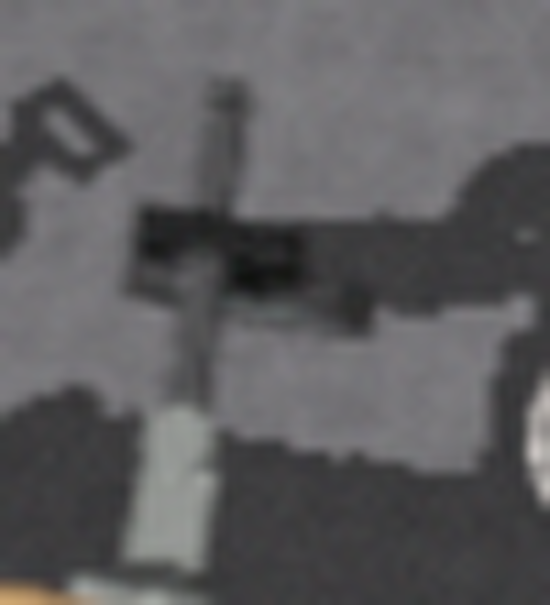

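Both hooks now stand out at about -7°. The loop's centre measures (0.597, 0.130), so I'll align above it with the jaws open.

```bash
python3 - <<'E'
from h import *
row([.597,.130,.235],83)
E
```

```text
shift [ 0.3739 -0.4636  3.9187] turn [ 0.1247 -0.0483 -0.7542]
```

{"api": "carry_out", "payload": {"commands": [[[0,0.37,-0.46,0,0.12,-0.05,-0.75],[0,0.37,-0.46,1,0.12,-0.05,-0.75],[0,0.37,-0.46,2,0.12,-0.05,-0.75],[0,0.37,-0.46,3,0.12,-0.05,-0.75],[0,0.37,-0.46,3.9,0.12,-0.05,-0.75],[0,0.37,-0.46,3.9,0.12,-0.05,-0.75],[0,0.37,-0.46,3.9,0.12,-0.05,-0.75]]]}}

```text
time: 11.55
ee_pos: [0.5975, 0.1293, 0.2367]
eef_rot: [0.749, 0.662, 0.001, 0.0]
ft_force: [-0.3, -0.1, 0.6]
width: 0.0869
```

```bash
python3 - <<'E'
from h import *
st()
row([.597,.130,.168],83)
i=r.camera("scene");cv2.imwrite("pics/sc10c.png",cv2.resize(i[100:240,240:400],None,fx=4.25,fy=4.25,interpolation=cv2.INTER_CUBIC))
E
```

```text
t 11.55 pos [0.5975 0.1293 0.2367] yaw 82.92454084067619 z [ 0.0016  0.0001 -1.    ] F [-0.2615 -0.0807  0.5807] w 0.0869268498735974
spare out 0.0475 along 0.2245
used out 0.0452 along -0.0021
shift [ 0.0233 -0.0272  2.749 ] turn [ 0.0186 -0.004  -0.0151]
```

View pics/sc10c.png

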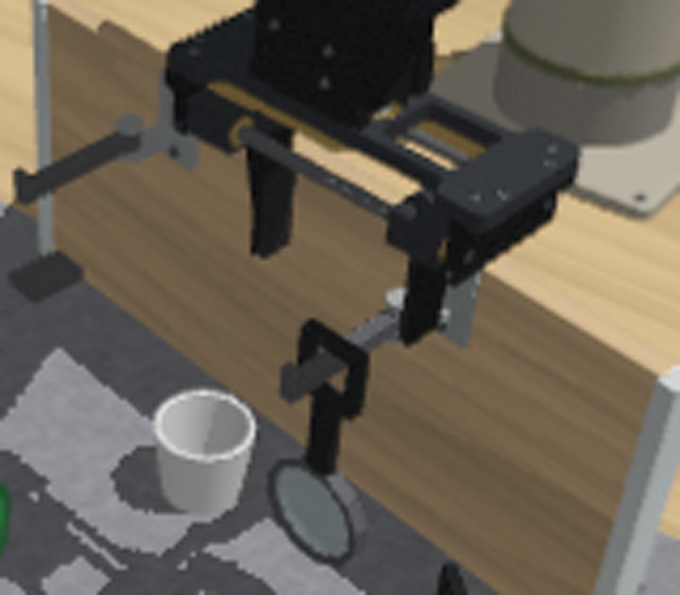

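{"api": "carry_out", "payload": {"commands": [[[0,0.02,-0.03,0.5,0,0,0],[0,0.02,-0.03,1,0,0,0],[0,0.02,-0.03,1.5,0,0,0],[0,0.02,-0.03,2,0,0,0],[0,0.02,-0.03,2.5,0,0,0],[0,0.02,-0.03,2.75,0,0,0],[0,0.02,-0.03,2.75,0,0,0]]]}}

```text
time: 12.48
ee_pos: [0.5969, 0.1301, 0.1677]
eef_rot: [0.749, 0.662, 0.001, 0.0]
ft_force: [-0.2, 0.1, 0.0]
width: 0.0868
```

```bash
python3 - <<'E'
from h import *
st()
i=r.camera("scene");cv2.imwrite("pics/sc11c.png",cv2.resize(i[140:240,280:380],None,fx=6,fy=6,interpolation=cv2.INTER_CUBIC))
i=r.camera("top");cv2.imwrite("pics/tc11c.png",cv2.resize(i[170:250,170:260],None,fx=7,fy=7,interpolation=cv2.INTER_CUBIC))
E
```

```text
t 12.47 pos [0.5969 0.1301 0.1677] yaw 82.9329332490783 z [ 0.0015  0.0001 -1.    ] F [-0.2478  0.1051  0.0413] w 0.0868218658561218
spare out 0.0468 along 0.2251
used out 0.0445 along -0.0015
```

View pics/sc11c.png

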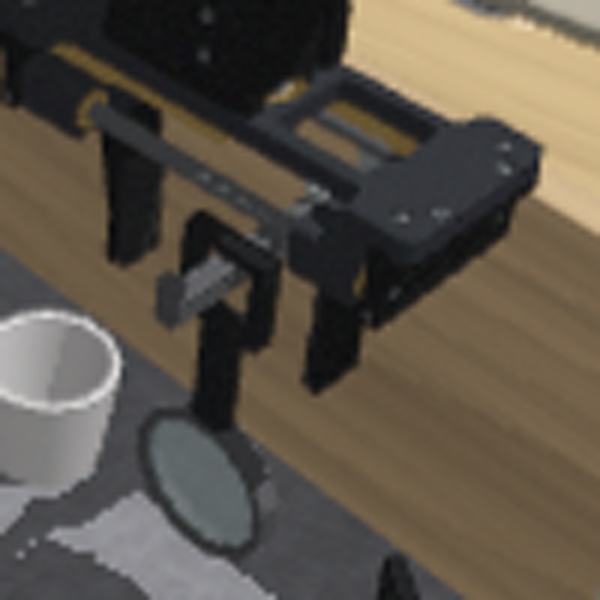

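View pics/tc11c.png

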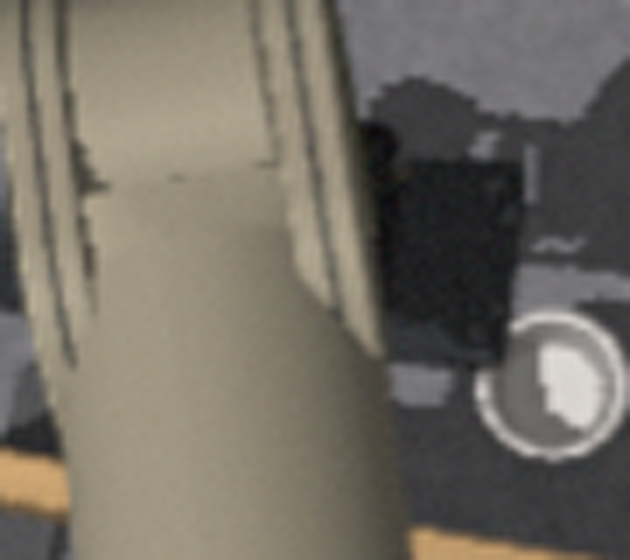

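The fingers straddle the loop, in scene crop at (130,255) and (330,380) with the loop between them at (185–275,215–350), and touch nothing. Closing.

{"api": "carry_out", "payload": {"commands": [[[140,0,0,0,0,0,0],[255,0,0,0,0,0,0],[255,0,0,0,0,0,0],[255,0,0,0,0,0,0],[255,0,0,0,0,0,0],[255,0,0,0,0,0,0],[255,0,0,0,0,0,0]]], "grip_force": 18}}

```text
time: 13.45
ee_pos: [0.5973, 0.1302, 0.1685]
eef_rot: [0.749, 0.662, 0.001, 0.001]
ft_force: [-0.5, 0.5, 0.0]
width: 0.0397
```

```bash
python3 - <<'E'
from h import *
st()
i=r.camera("scene");cv2.imwrite("pics/sc12c.png",cv2.resize(i[140:240,280:380],None,fx=6,fy=6,interpolation=cv2.INTER_CUBIC))
E
```

```text
t 13.45 pos [0.5973 0.1302 0.1685] yaw 82.93636034194199 z [ 0.0027  0.0005 -1.    ] F [-0.4905  0.5287  0.05  ] w 0.03968934853494546
spare out 0.0472 along 0.2253
used out 0.0449 along -0.0013
```

View pics/sc12c.png

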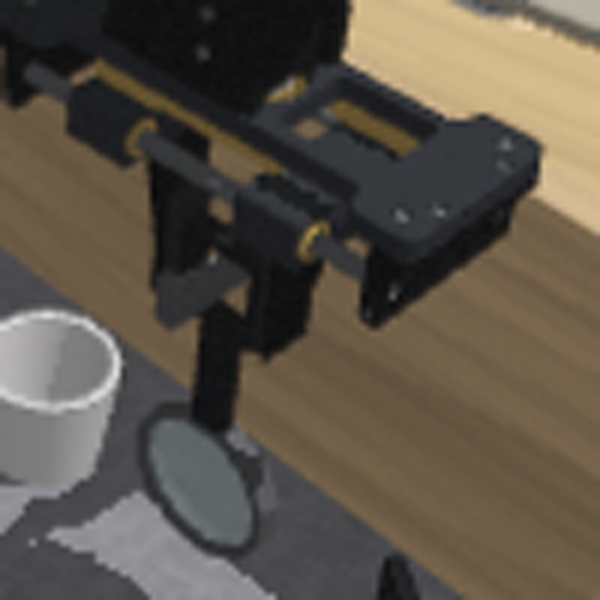

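The grip reads 39.7 mm, so the loop is held. Lift 13 mm.

{"api": "carry_out", "payload": {"commands": [[[255,0,0,-0.15,0,0,0],[255,0,0,-0.3,0,0,0],[255,0,0,-0.42,0,0,0],[255,0,0,-0.52,0,0,0],[255,0,0,-0.52,0,0,0],[255,0,0,-0.52,0,0,0]]]}}

```text
time: 14.25
ee_pos: [0.5972, 0.1302, 0.1814]
eef_rot: [0.749, 0.662, 0.001, 0.001]
ft_force: [-0.3, 0.4, -1.3]
width: 0.04
```

```bash
python3 - <<'E'
from h import *
st()
i=r.camera("scene");cv2.imwrite("pics/sc13c.png",cv2.resize(i[140:240,280:380],None,fx=6,fy=6,interpolation=cv2.INTER_CUBIC))
E
```

```text
t 14.25 pos [0.5972 0.1302 0.1814] yaw 82.93736233640944 z [ 0.0025  0.0005 -1.    ] F [-0.2826  0.3662 -1.3369] w 0.04002786674785026
spare out 0.0471 along 0.2253
used out 0.0448 along -0.0013
```

View pics/sc13c.png

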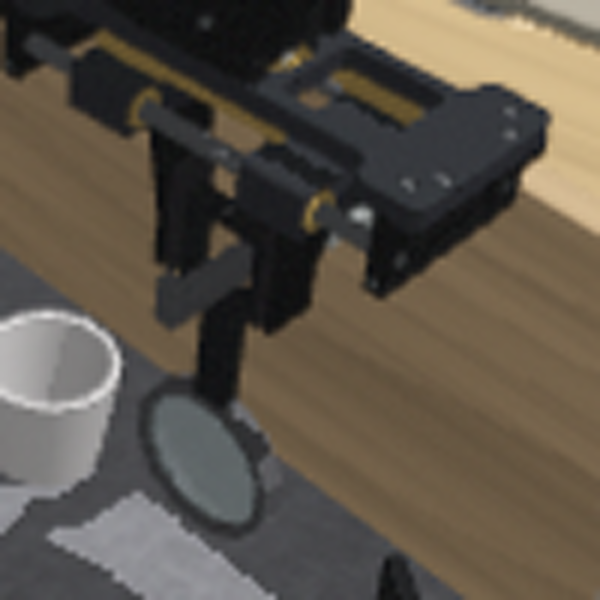

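{"api": "carry_out", "payload": {"commands": [[[255,0,0.2,0,0,0,0],[255,0,0.45,0,0,0,0],[255,0,0.7,0,0,0,0],[255,0,0.95,0,0,0,0],[255,0,1.2,0,0,0,0],[255,0,1.2,0,0,0,0]]]}}

```text
time: 15.05
ee_pos: [0.6274, 0.1262, 0.1813]
eef_rot: [0.749, 0.662, 0.001, 0.001]
ft_force: [-0.2, -0.1, -1.8]
width: 0.0401
```

{"api": "carry_out", "payload": {"commands": [[[255,0,0.3,0,0,0,0],[255,0,0.6,0,0,0,0],[255,0,0.9,0,0,0,0],[255,0,1.2,0,0,0,0],[255,0,1.4,0,0,0,0],[255,0,1.4,0,0,0,0],[255,0,1.4,0,0,0,0]]]}}

```text
time: 15.92
ee_pos: [0.662, 0.1219, 0.1813]
eef_rot: [0.749, 0.662, 0.001, 0.001]
ft_force: [1.0, 0.2, -1.3]
width: 0.0396
```

```bash
python3 - <<'E'
from h import *
st()
i=r.camera("scene");cv2.imwrite("pics/sc14c.png",cv2.resize(i[120:260,240:400],None,fx=4.5,fy=4.25,interpolation=cv2.INTER_CUBIC))
E
```

```text
t 15.93 pos [0.662  0.1219 0.1813] yaw 82.91388217649765 z [ 0.0022  0.0001 -1.    ] F [ 0.9869  0.2423 -1.3099] w 0.039644311459809234
spare out 0.1122 along 0.2295
used out 0.1099 along 0.0029
```

View pics/sc14c.png

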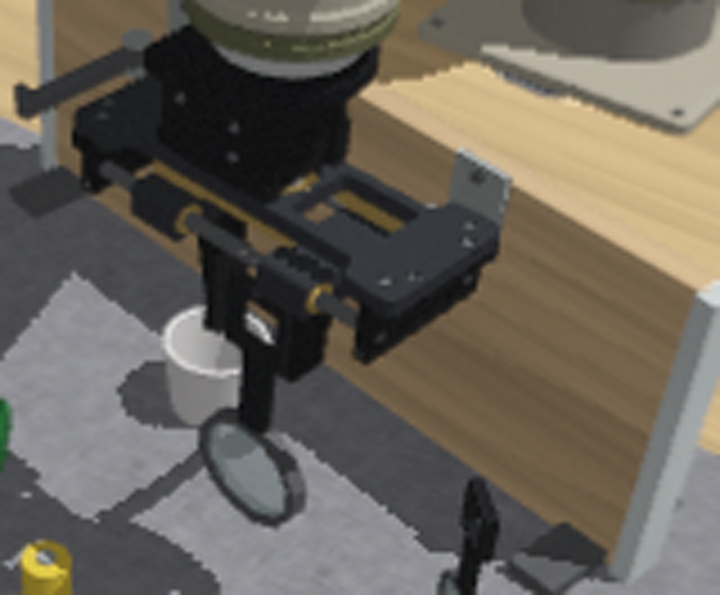

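The magnifier is off the hook. I'll raise it and carry it across.

{"api": "carry_out", "payload": {"commands": [[[255,0,0,-0.7,0,0,0],[255,0,-0.1,-1.5,0,0,0],[255,-0.3,-0.3,-2.2,0,0,0],[255,-1,-0.5,-2.6,0,0,0],[255,-2.1,-0.52,-2.6,0,0,0],[255,-3.3,-0.52,-2.6,0,0,0],[255,-4.5,-0.52,-2.6,0,0,0],[255,-5.7,-0.52,-2.6,0,0,0],[255,-6.9,-0.52,-2.6,0,0,0],[255,-7.9,-0.52,-2.6,0,0,0],[255,-8.6,-0.52,-2.6,0,0,0],[255,-8.85,-0.52,-2.6,0,0,0]]]}}

```text
time: 17.48
ee_pos: [0.6211, -0.0976, 0.2465]
eef_rot: [0.75, 0.661, 0.001, 0.001]
ft_force: [-0.1, -0.5, -1.7]
width: 0.0401
```

{"api": "carry_out", "payload": {"commands": [[[255,0,0,0,0,0,0],[255,0,0,0,0,0,0],[255,0,0,0,0,0,0]]]}}

```text
time: 17.85
ee_pos: [0.6213, -0.0967, 0.2465]
eef_rot: [0.75, 0.662, 0.001, 0.001]
ft_force: [0.3, 0.4, -0.9]
width: 0.0395
```

```bash
python3 - <<'E'
from h import *
st(); row([.622,-.096,.1815],83)
i=r.camera("scene");cv2.imwrite("pics/sc15c.png",cv2.resize(i[70:240,200:360],None,fx=3.5,fy=3.5,interpolation=cv2.INTER_CUBIC))
E
```

```text
t 17.85 pos [ 0.6213 -0.0967  0.2465] yaw 82.88792717178382 z [ 0.0024  0.0004 -1.    ] F [ 0.3352  0.3704 -0.8606] w 0.03950200301442871
spare out 0.1140 along 0.0072
used out 0.1117 along -0.2194
shift [0.0279 0.0196 2.5985] turn [ 0.0265 -0.0074 -0.0224]
```

View pics/sc15c.png

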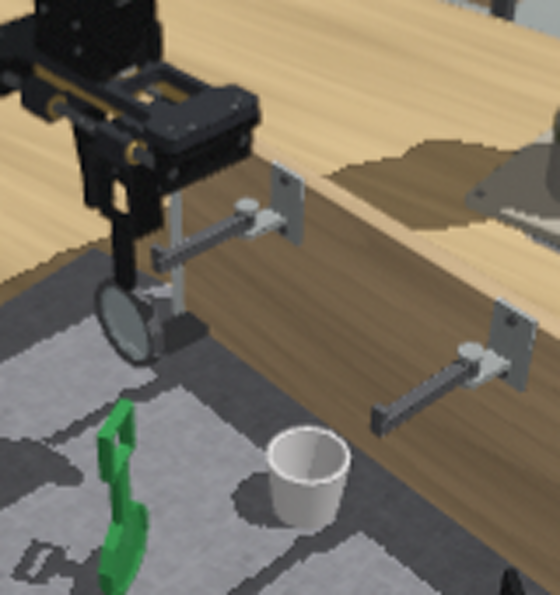

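Lower in front of the hook tip, at the height where the hole straddles the lip.

{"api": "carry_out", "payload": {"commands": [[[255,0.03,0.02,0.4,0,0,0],[255,0.03,0.02,0.9,0,0,0],[255,0.03,0.02,1.5,0,0,0],[255,0.03,0.02,2.1,0,0,0],[255,0.03,0.02,2.5,0,0,0],[255,0.03,0.02,2.6,0,0,0],[255,0.03,0.02,2.6,0,0,0],[255,0.03,0.02,2.6,0,0,0]]]}}

```text
time: 18.9
ee_pos: [0.6223, -0.0962, 0.182]
eef_rot: [0.75, 0.662, 0.001, 0.001]
ft_force: [-0.6, 1.1, -0.7]
width: 0.04
```

```bash
python3 - <<'E'
from h import *
st(); row([.622,-.096,.1815],83)
i=r.camera("scene");cv2.imwrite("pics/sc16c.png",cv2.resize(i[90:190,200:300],None,fx=6,fy=6,interpolation=cv2.INTER_CUBIC))
i=r.camera("top");cv2.imwrite("pics/tc16c.png",cv2.resize(i[170:270,220:340],None,fx=6,fy=6,interpolation=cv2.INTER_CUBIC))
E
```

```text
t 18.9 pos [ 0.6223 -0.0962  0.182 ] yaw 82.87634300471925 z [ 0.0033  0.0003 -1.    ] F [-0.6234  1.06   -0.6942] w 0.04002728660997727
spare out 0.1149 along 0.0079
used out 0.1126 along -0.2187
shift [ 0.0057 -0.0126  0.0215] turn [ 0.0371 -0.0076 -0.0247]
```

View pics/sc16c.png

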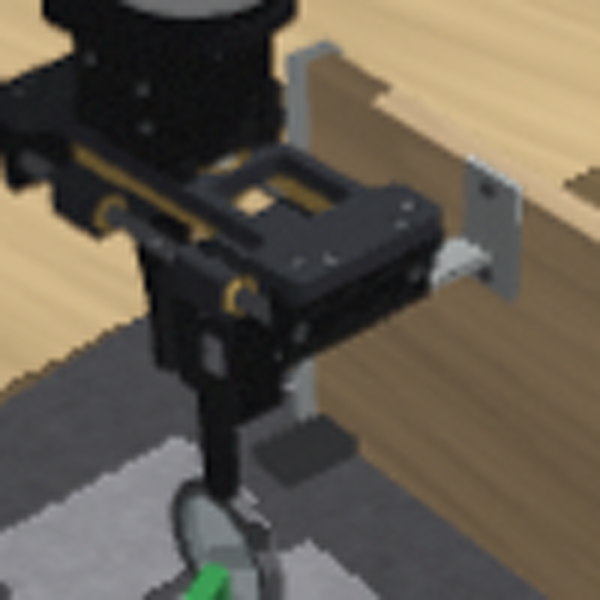

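View pics/tc16c.png

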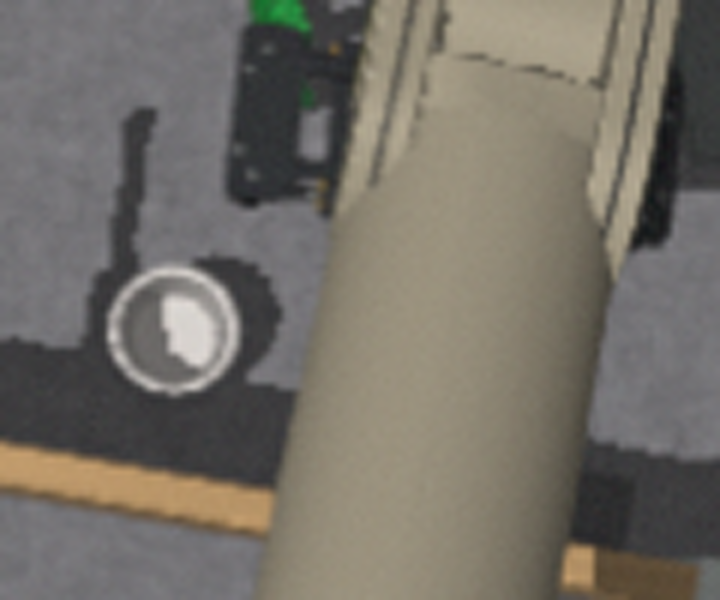

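The hole (scene crop 213,350) shows grey hook metal behind it. I'll insert slowly and watch the force.

{"api": "carry_out", "payload": {"commands": [[[255,0,-0.2,0.02,0,0,0],[255,0,-0.4,0.02,0,0,0],[255,0,-0.6,0.02,0,0,0],[255,0,-0.8,0.02,0,0,0],[255,0,-0.8,0.02,0,0,0]]]}}

```text
time: 19.62
ee_pos: [0.6021, -0.0936, 0.1815]
eef_rot: [0.75, 0.662, 0.001, 0.001]
ft_force: [-0.4, -0.4, -1.2]
width: 0.0399
```

{"api": "carry_out", "payload": {"commands": [[[255,0,-0.15,0,0,0,0],[255,0,-0.3,0,0,0,0],[255,0,-0.4,0,0,0,0]]]}}

```text
time: 20.0
ee_pos: [0.5919, -0.0923, 0.1815]
eef_rot: [0.75, 0.662, 0.001, 0.001]
ft_force: [-0.1, 0.4, -1.0]
width: 0.0397
```

```bash
python3 - <<'E'
from h import *
st()
i=r.camera("scene");cv2.imwrite("pics/sc17c.png",cv2.resize(i[90:190,210:310],None,fx=6,fy=6,interpolation=cv2.INTER_CUBIC))
E
```

```text
t 20.0 pos [ 0.5919 -0.0923  0.1815] yaw 82.88006781181247 z [ 0.0032  0.0006 -1.    ] F [-0.1485  0.4022 -0.9702] w 0.03973268889465369
spare out 0.0843 along 0.0059
used out 0.0820 along -0.2207
```

View pics/sc17c.png

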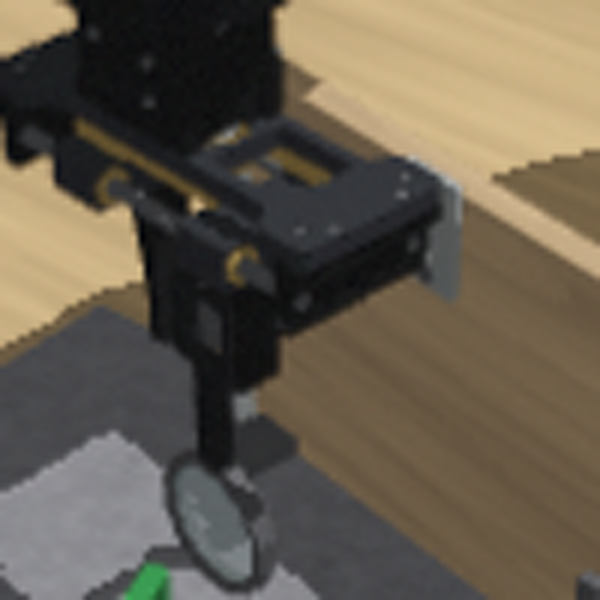

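{"api": "carry_out", "payload": {"commands": [[[255,0,-0.2,0,0,0,0],[255,0,-0.45,0,0,0,0],[255,0,-0.7,0,0,0,0],[255,0,-0.7,0,0,0,0]]]}}

```text
time: 20.55
ee_pos: [0.574, -0.0901, 0.1816]
eef_rot: [0.75, 0.662, 0.002, 0.001]
ft_force: [-0.1, -0.6, -1.4]
width: 0.0397
```

{"api": "carry_out", "payload": {"commands": [[[255,0,-0.2,0,0,0,0],[255,0,-0.45,0,0,0,0],[255,0,-0.58,0,0,0,0],[255,0,-0.58,0,0,0,0]]]}}

```text
time: 21.05
ee_pos: [0.5594, -0.0883, 0.1816]
eef_rot: [0.75, 0.662, 0.002, 0.001]
ft_force: [1.1, -0.2, -1.8]
width: 0.0398
```

```bash
python3 - <<'E'
from h import *
st()
i=r.camera("scene");cv2.imwrite("pics/sc18c.png",cv2.resize(i[90:190,220:320],None,fx=6,fy=6,interpolation=cv2.INTER_CUBIC))
E
```

```text
t 21.05 pos [ 0.5594 -0.0883  0.1816] yaw 82.87142260200248 z [ 0.0034  0.0012 -1.    ] F [ 1.0514 -0.189  -1.8413] w 0.039800763140552774
spare out 0.0517 along 0.0037
used out 0.0494 along -0.2229
```

View pics/sc18c.png

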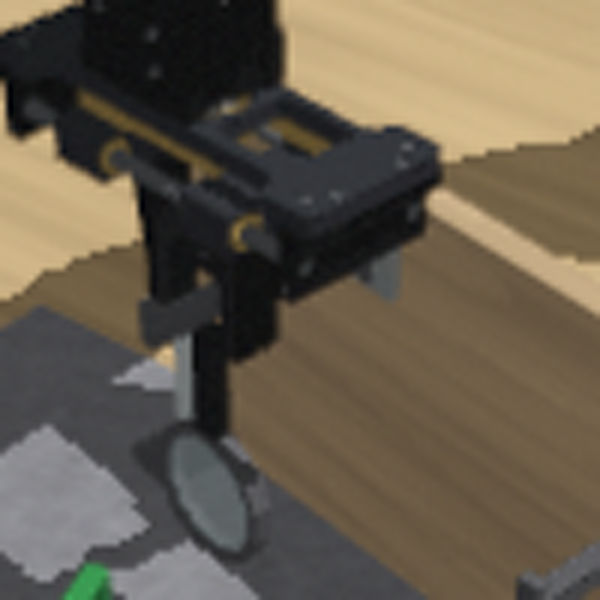

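The hook tip now sticks out through the loop (crop 150,320). Lower until the hook takes the weight.

{"api": "carry_out", "payload": {"commands": [[[255,0,0,0.15,0,0,0],[255,0,0,0.3,0,0,0],[255,0,0,0.42,0,0,0],[255,0,0,0.45,0,0,0]]]}}

```text
time: 21.6
ee_pos: [0.5595, -0.0882, 0.17]
eef_rot: [0.75, 0.662, 0.001, 0.001]
ft_force: [0.2, 0.4, -1.5]
width: 0.0399
```

{"api": "carry_out", "payload": {"commands": [[[255,0,0,0.04,0,0,0],[255,0,0,0.06,0,0,0],[255,0,0,0.06,0,0,0]]]}}

```text
time: 21.98
ee_pos: [0.5595, -0.0883, 0.1686]
eef_rot: [0.75, 0.662, 0.001, 0.001]
ft_force: [0.1, -0.1, -0.9]
width: 0.0394
```

{"api": "carry_out", "payload": {"commands": [[[255,0,0,0.04,0,0,0],[255,0,0,0.04,0,0,0],[255,0,0,0.04,0,0,0]]]}}

```text
time: 22.35
ee_pos: [0.5597, -0.0883, 0.1679]
eef_rot: [0.75, 0.662, 0.002, 0.001]
ft_force: [-2.1, 0.0, 4.2]
width: 0.0397
```

{"api": "carry_out", "payload": {"commands": [[[255,0,0,0.03,0,0,0],[255,0,0,0.03,0,0,0],[255,0,0,0.03,0,0,0]]]}}

```text
time: 22.72
ee_pos: [0.5597, -0.0882, 0.1676]
eef_rot: [0.75, 0.662, 0.002, 0.001]
ft_force: [-3.3, 0.8, 6.5]
width: 0.0399
```

Seated: the weight plus a few N now rests on the hook. I'll relieve that and open slowly.

{"api": "carry_out", "payload": {"commands": [[[255,0,0,-0.03,0,0,0],[255,0,0,-0.03,0,0,0],[130,0,0,-0.03,0,0,0],[110,0,0,-0.03,0,0,0],[80,0,0,-0.03,0,0,0],[0,0,0,-0.03,0,0,0],[0,0,0,-0.03,0,0,0],[0,0,0,-0.03,0,0,0]]]}}

```text
time: 23.72
ee_pos: [0.5597, -0.0883, 0.1683]
eef_rot: [0.75, 0.662, 0.002, 0.001]
ft_force: [-0.1, 0.3, -0.3]
width: 0.0811
```

```bash
python3 - <<'E'
from h import *
st()
i=r.camera("scene");cv2.imwrite("pics/sc19c.png",cv2.resize(i[90:190,220:320],None,fx=6,fy=6,interpolation=cv2.INTER_CUBIC))
E
```

```text
t 23.73 pos [ 0.5597 -0.0883  0.1683] yaw 82.87554746933274 z [ 0.0038  0.0014 -1.    ] F [-0.0757  0.3021 -0.2759] w 0.0810757105243285
spare out 0.0520 along 0.0037
used out 0.0497 along -0.2229
```

View pics/sc19c.png

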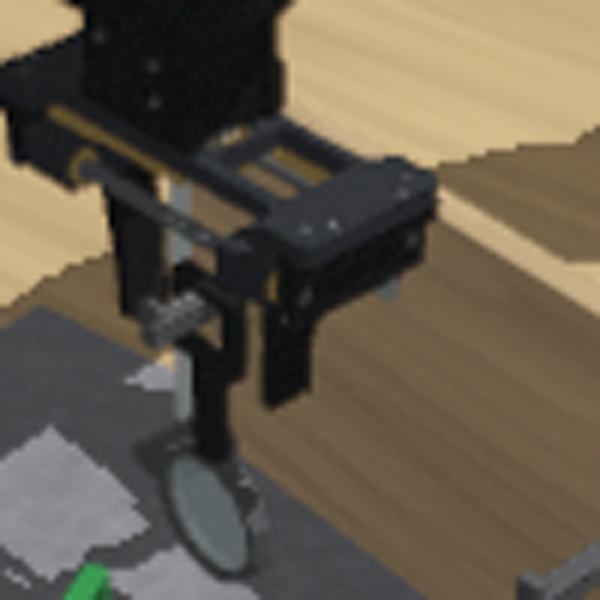

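The magnifier hangs free on the spare hook. I'll withdraw straight up and go to the -y side of the emptied hook.

{"api": "carry_out", "payload": {"commands": [[[0,0,0,-0.4,0,0,0],[0,0,0,-1,0,0,0],[0,0,0,-2,0,0,0],[0,0,0,-3.2,0,0,0],[60,0,0,-4.4,0,0,0],[255,1.2,0.2,-4.5,0,0,0.2],[255,2.8,0.5,-4.5,0,0,0.4],[255,4.4,0.8,-4.5,0,0,0.6],[255,5.8,1,-4.5,0,0,0.8],[255,6.9,1.15,-4.5,0,0,0.8],[255,7.45,1.15,-4.5,0,0,0.8],[255,7.45,1.15,-4.5,0,0,0.8]]], "grip_force": 40}}

```text
time: 25.28
ee_pos: [0.6109, 0.0932, 0.2817]
eef_rot: [0.772, 0.636, 0.002, 0.001]
ft_force: [0.3, -0.7, -0.2]
width: 0.0149
```

{"api": "carry_out", "payload": {"commands": [[[255,0,0,0,0,0,0],[255,0,0,0,0,0,0]]]}}

```text
time: 25.52
ee_pos: [0.6109, 0.0919, 0.2821]
eef_rot: [0.773, 0.635, 0.002, 0.001]
ft_force: [-0.2, -0.2, -0.7]
width: 0.0014
```

```bash
python3 - <<'E'
from h import *
st(); row([.611,.093,.180],79)
i=r.camera("scene");cv2.imwrite("pics/sc20.png",cv2.resize(i[60:260,200:440],None,fx=3,fy=3,interpolation=cv2.INTER_CUBIC))
E
```

```text
t 25.52 pos [0.6109 0.0919 0.2821] yaw 78.83892593348016 z [ 0.0045  0.0013 -1.    ] F [-0.1588 -0.2032 -0.6992] w 0.0014010847883782925
spare out 0.0678 along 0.1903
used out 0.0655 along -0.0363
shift [ 0.0365 -0.0212  4.0836] turn [ 0.0477 -0.0241 -0.0323]
```

View pics/sc20.png

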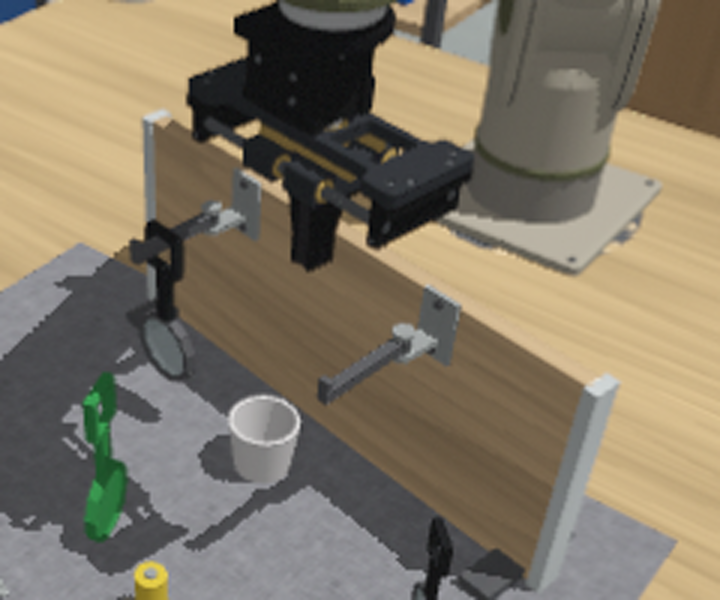

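The magnifier hangs on the spare hook (160,250) and the emptied hook stands clear (325–430,385–335). Descend beside it.

{"api": "carry_out", "payload": {"commands": [[[255,0.04,0,1,0,0,0],[255,0.04,0,2,0,0,0],[255,0.04,0,3,0,0,0],[255,0.04,0,3.8,0,0,0],[255,0.04,0,4.08,0,0,0],[255,0.04,0,4.08,0,0,0],[255,0.04,0,4.08,0,0,0]]]}}

```text
time: 26.45
ee_pos: [0.612, 0.0932, 0.181]
eef_rot: [0.772, 0.635, 0.003, 0.001]
ft_force: [-0.0, 0.0, 0.7]
width: 0.0005
```

```bash
python3 - <<'E'
from h import *
st()
i=r.camera("scene");cv2.imwrite("pics/sc21.png",cv2.resize(i[110:230,270:400],None,fx=5,fy=5,interpolation=cv2.INTER_CUBIC))
E
```

```text
t 26.45 pos [0.612  0.0932 0.181 ] yaw 78.84299352461338 z [ 0.0058  0.0017 -1.    ] F [-0.0341  0.0289  0.6947] w 0.0004995257000799835
spare out 0.0687 along 0.1918
used out 0.0664 along -0.0348
```

View pics/sc21.png

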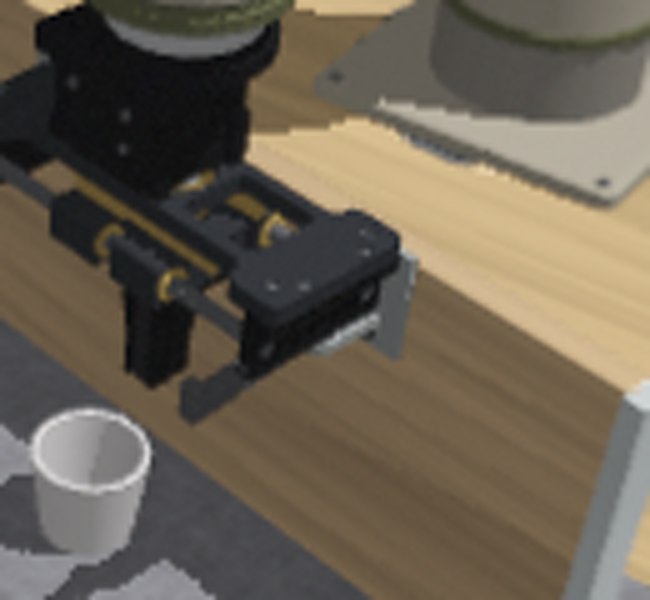

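{"api": "carry_out", "payload": {"commands": [[[255,0.3,-0.02,0,0,0,0],[255,0.6,-0.04,0,0,0,0],[255,0.8,-0.06,0,0,0,0],[255,1.0,-0.08,0,0,0,0],[255,1.19,-0.1,0,0,0,0],[255,1.45,-0.1,0,0,0,0],[255,1.72,-0.12,0,0,0,0],[255,2.0,-0.15,0,0,0,0],[255,2.28,-0.25,0,0,0,0],[255,2.55,-0.37,0,0,0,0],[255,2.82,-0.5,0,0,0,0],[255,2.82,-0.5,0,0,0,0]]]}}

```text
time: 28.0
ee_pos: [0.6132, 0.1663, 0.1812]
eef_rot: [0.772, 0.636, 0.003, 0.001]
ft_force: [0.5, -0.5, -0.4]
width: 0.0004
```

```bash
python3 - <<'E'
from h import *
st()
i=r.camera("scene");cv2.imwrite("pics/sc22.png",cv2.resize(i[110:230,270:400],None,fx=5,fy=5,interpolation=cv2.INTER_CUBIC))
E
```

```text
t 28.0 pos [0.6132 0.1663 0.1812] yaw 78.93125745939878 z [ 0.006   0.0028 -1.    ] F [ 0.5394 -0.5249 -0.3501] w 0.00041297450380888337
spare out 0.0559 along 0.2638
used out 0.0536 along 0.0372
```

View pics/sc22.png

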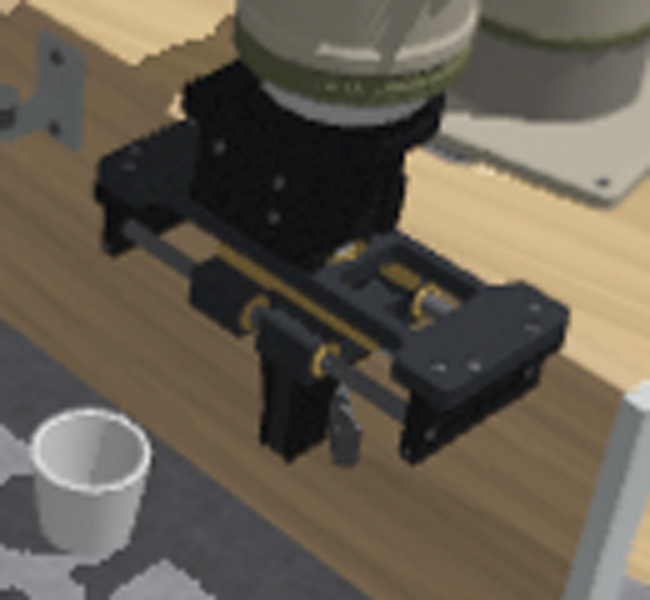

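{"api": "carry_out", "payload": {"commands": [[[255,0.2,-0.18,0,0,0,0],[255,0.4,-0.38,0,0,0,0],[255,0.61,-0.62,0,0,0,0],[255,0.7,-0.78,0,0,0,0],[255,0.78,-0.94,0,0,0,0],[255,0.84,-1.08,0,0,0,0],[255,0.84,-1.08,0,0,0,0]]]}}

```text
time: 28.92
ee_pos: [0.5906, 0.1925, 0.1813]
eef_rot: [0.772, 0.636, 0.003, 0.0]
ft_force: [1.2, -2.0, -0.5]
width: 0.0004
```

{"api": "carry_out", "payload": {"commands": [[[255,0.03,-0.08,0,0,0,0],[255,0.05,-0.16,0,0,0,0]]]}}

```text
time: 29.18
ee_pos: [0.5869, 0.1944, 0.1813]
eef_rot: [0.772, 0.636, 0.004, 0.001]
ft_force: [2.1, -2.7, 0.2]
width: 0.0006
```

{"api": "carry_out", "payload": {"commands": [[[255,0.01,-0.06,0,0,0,0],[255,0.02,-0.11,0,0,0,0]]]}}

```text
time: 29.42
ee_pos: [0.5843, 0.1954, 0.1813]
eef_rot: [0.772, 0.636, 0.004, 0.001]
ft_force: [1.8, -2.9, -0.0]
width: 0.0004
```

```bash
python3 - <<'E'
from h import *
st()
i=r.camera("scene");cv2.imwrite("pics/sc23.png",cv2.resize(i[110:230,270:400],None,fx=5,fy=5,interpolation=cv2.INTER_CUBIC))
E
```

```text
t 29.43 pos [0.5843 0.1954 0.1813] yaw 78.93229317644473 z [ 0.0064  0.0037 -1.    ] F [ 1.7828 -2.9059 -0.0112] w 0.00044852789447984723
spare out 0.0219 along 0.2869
used out 0.0196 along 0.0603
```

View pics/sc23.png

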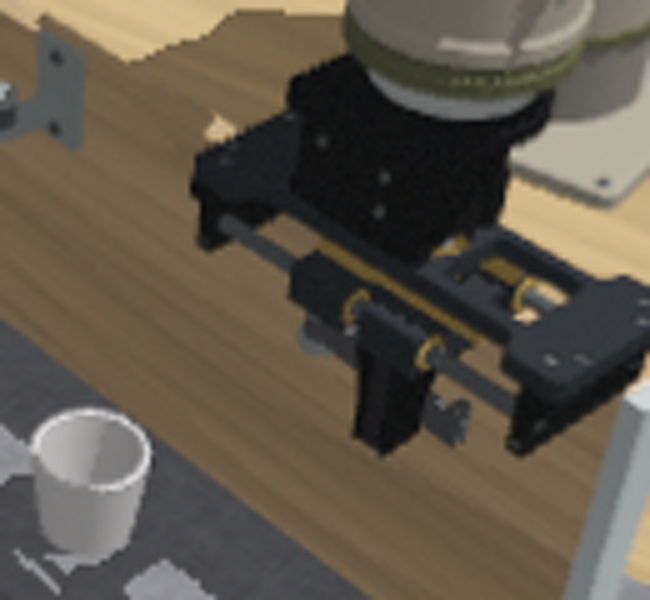

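{"api": "carry_out", "payload": {"commands": [[[255,-0.01,-0.07,0,0,0,0],[255,-0.01,-0.12,0,0,0,0]]]}}

```text
time: 29.72
ee_pos: [0.5811, 0.1964, 0.1814]
eef_rot: [0.772, 0.636, 0.004, 0.0]
ft_force: [4.0, -0.1, -0.4]
width: 0.0007
```

{"api": "carry_out", "payload": {"commands": [[[255,0,-0.07,0,0,0,0],[255,0,-0.11,0,0,0,0]]]}}

```text
time: 29.98
ee_pos: [0.5783, 0.1974, 0.1814]
eef_rot: [0.772, 0.636, 0.004, 0.0]
ft_force: [3.5, 1.1, -0.3]
width: 0.0005
```

{"api": "carry_out", "payload": {"commands": [[[255,0,-0.06,0,0,0,0],[255,0,-0.1,0,0,0,0]]]}}

```text
time: 30.22
ee_pos: [0.5759, 0.198, 0.1815]
eef_rot: [0.772, 0.636, 0.004, 0.0]
ft_force: [4.3, 0.7, -1.4]
width: 0.0005
```

{"api": "carry_out", "payload": {"commands": [[[255,0,-0.06,0,0,0,0],[255,0,-0.1,0,0,0,0]]]}}

```text
time: 30.48
ee_pos: [0.5734, 0.1986, 0.1815]
eef_rot: [0.772, 0.636, 0.004, 0.0]
ft_force: [3.7, 1.4, -1.3]
width: 0.0005
```

{"api": "carry_out", "payload": {"commands": [[[255,0,-0.06,0,0,0,0],[255,0,-0.08,0,0,0,0]]]}}

```text
time: 30.72
ee_pos: [0.5728, 0.1988, 0.1819]
eef_rot: [0.772, 0.636, 0.006, 0.001]
ft_force: [12.1, 0.4, -3.4]
width: 0.0002
```

Stop felt at about 12 N. I'll hold a moderate press to confirm it.

{"api": "carry_out", "payload": {"commands": [[[255,0,-0.05,0,0,0,0],[255,0,-0.05,0,0,0,0],[255,0,-0.05,0,0,0,0]]]}}

```text
time: 31.1
ee_pos: [0.5728, 0.1987, 0.182]
eef_rot: [0.772, 0.636, 0.007, 0.002]
ft_force: [10.1, 1.0, -4.3]
width: 0.0003
```

The press held at 10–12 N with no further travel. Retract outward, then up, and check.

{"api": "carry_out", "payload": {"commands": [[[255,0,0.3,0,0,0,0],[255,0,0.9,0,0,0,0],[255,0,1.4,0,0,0,0],[255,0,1.4,-1.5,0,0,0],[255,0,1.4,-3.5,0,0,0],[255,2,1.4,-5,0,0,0],[255,4.5,0.5,-5,0,0,0],[255,7,0,-5,0,0,0],[255,8,0,-5,0,0,0],[255,8,0,-5,0,0,0],[255,8,0,-5,0,0,0]]]}}

```text
time: 32.48
ee_pos: [0.6102, 0.3931, 0.3083]
eef_rot: [0.772, 0.635, 0.006, 0.003]
ft_force: [0.6, 0.3, 0.6]
width: 0.0006
```

```bash
python3 - <<'E'
from h import *
st()
i=r.camera("scene");cv2.imwrite("pics/sc25.png",cv2.resize(i[80:320,130:430],None,fx=2.5,fy=2.5,interpolation=cv2.INTER_CUBIC))
i=r.camera("top");cv2.imwrite("pics/tc25.png",cv2.resize(i[95:295,130:400],None,fx=2.9,fy=2.9,interpolation=cv2.INTER_CUBIC))
cv2.imwrite("pics/tc25f.png",i)
E
```

```text
t 32.48 pos [0.6102 0.3931 0.3083] yaw 78.87364022608391 z [ 0.0133  0.0042 -0.9999] F [0.5536 0.3188 0.5673] w 0.0006187421813917023
spare out 0.0097 along 0.4859
used out 0.0074 along 0.2593
```

View pics/sc25.png

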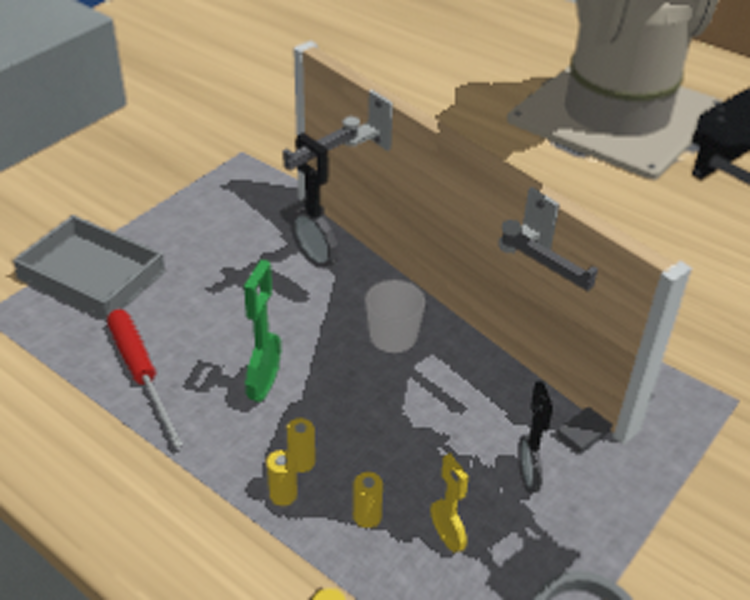

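View pics/tc25.png

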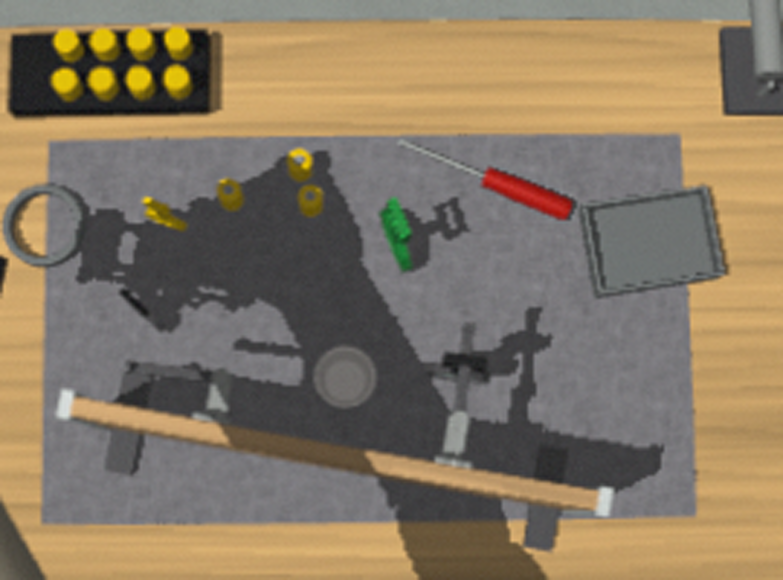

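Final views: the magnifier hangs on the spare hook (scene crop 310,155), the used hook lies folded along the panel (510–590,235–280), and everything else is where it was. Handing in.

```bash
python3 - <<'E'
from h import *
print(r.close_job())
E
```

```text
the job is handed in; nothing more can be done
None
```

The magnifier now hangs by its loop on the other hook, the emptied hook is folded flat, and the job was handed in at about 32.5 s of the 72 s allowed.

- **Spare hook:** I swung it out with the closed fingers until I felt the stop, then pressed it home at about 11 N across the arm (12 N in total).
- **Magnifier:** I lifted it off over the lip, carried it across, lowered it onto the spare hook and let go. The highest load I read on the hook was about 8 N.
- **Emptied hook:** I folded it along the panel and pressed it against its stop at 10–12 N. The arm did not move any further under that press.

**Last checks:** In the final pictures the spare arm stood in the same place as after its press, to within about a pixel. The tub, cells, driver, tape, tray and other magnifiers looked undisturbed. The gripper was clear, with the force reading near zero.

Forces were only read at the end of each move, so the peaks in between were not seen. The one disagreement was about 6 mm between the cameras and touch on the spare arm's sideways position. I put it down to the fingers tapering towards their tips and went with the cameras, and the loop went on without any contact.

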